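Roll a chromatography column into its V cradle

ROBOT

A 6-joint arm with a two-finger parallel gripper is mounted at the origin on the work surface. World frame = base frame: x ahead of the robot, y to its left, z up, the work surface at z = 0. Lengths are in m, angles in degrees, forces in N, time in s.
With the tool pointing down it reaches from about 0.4 to 0.825 m from the base axis. Payload 7 kg.
Tool frame: the origin (TCP) lies at the very end of the fingers, on their centre line; the grasp point (between the pads) lies hold_point_z behind it (hold_point_z is the distance from the TCP to the grasp point, in m); z points along the fingers, y is the direction in which the jaws open and shut (so a half turn about z gives the same grasp; the last joint's range is limited). The gripper opens to 88 mm and grips with 3 to 60 N. Pads are 19 mm wide; open, the fingers measure 130 mm over their backs; the gripper's body (78 mm by 193 mm) begins 47 mm behind the grasp point.
Start: joints at [85.663, 20.546, 0.682, 0, -70.136, -16.507], TCP at [0.24, 0.631, 0.189] pointing down, gripper open.
Joint ranges: [-176.03, 176.03], [-82.01, 121.73], [-58.28, 71.71], [-173.87, 95.51], [-174.79, -0.11], [-173.66, 173.66]. Speed limits (degrees/s): [136.94, 136.94, 172.46, 180, 180, 180].

INTERFACE

Orientations are given as [roll, pitch, yaw] about the fixed x, y, z axes, in that order (R = Rz(yaw) Ry(pitch) Rx(roll)).
In Python, from plant import get_obs, snapshot, close_job, hold_point_z gives the robot as it stands. The module is installed in compiled form; this text tells all that it offers.
- The arm moves only by the tool jog_arm, never from a script. Its argument "commands" is a list of rows, each a list of 4 numbers: the shift along the world's x, y, z in mm, then the turn about the world's z in degrees. In form: [[x, y, z, turn], ...]. A call has exactly 10 rows; each row shifts and turns the commanded pose from where the row before left it; what a row does not reach is not made up. A row lasts 1/12 s, in which the tool goes at most 41.7 mm and 7.16 degrees, less where a joint would pass 70% of its speed; a pose out of reach is approached as far as the arm can. A call is refused whole if a number of a shift passes 41.7 or a number of a turn 7.16, either way. A call with a gripper value outside its range is refused whole. "fingers" is the finger opening in mm, from 0 to 87.6, set as the call begins (left out, the last holds). The fingers move at their own pace and stop on an object; the grip force is fixed at half the most. Time passes only in rows, so rows that do not move let the fingers close, or fill a call up. It gives the time, the measured TCP pose, the force and the opening at its end, in the units of the state.
- get_obs(): the state, without advancing time (a new reading comes with each control period).
- snapshot(name): name is "scene" or "top" or "wrist"; returns a dict with "image" (420x560x3 uint8, red, green, blue), "fov_y" (degrees; the focal length in pixels is half the picture's height over the tangent of half this angle, whatever the lens; pixels are square), "cx", "cy" (the principal point, pixels), "rvec" (rotation vector, rad) and "tvec" (3), from world to camera coordinates, as OpenCV has them; the wrist camera has in their place "mount" (4x4, takes a point from camera to tool coordinates, whose origin is the TCP and whose axes are the flange's). Camera axes: x right, y down, z forward; pixel columns grow to the right and rows downward; lengths in m; the calibration is good to about 2 mm. A picture is of the moment at which its call begins: read the wrist's pose just before it. There is no depth.
- close_job(): hands the job in, once; it reports no verdict.
The state is a dict: "clock": time; "joint_pos": joint angles; "qvel": joint speeds; "tau": joint torques, N m; "tool_pos": TCP position; "orientation": TCP orientation; "force": force on the tool from outside, world axes, zero at the start; "moment": the same for the moment, N m; "opening": finger opening in m.
Only numpy, scipy, OpenCV 4.12 (cv2) and the standard library are available. Lean on these libraries where they do the work, as an engineer would, in place of code of your own. Each camera call takes 0.05 s, during which the arm holds its last target.

TASK

Roll the steel chromatography column along the bench with your fingertips, up the ramp and into the V of the grey plastic cradle, then push it endwise along the V until its far end is up against the cradle's steel stop, and leave it lying there. Roll it, do not drag it, and keep it slow and under control; do not lift or carry it, and leave the bottle, the spanner and the tube rack where they are.

Things in the scene. Friction and masses are not known exactly. Their poses are not given: they have to be found in the camera images.
- column: Steel column, a plain cylinder lying on its side: 40 mm diameter, 150 mm long between flat end faces, 0.6-0.9 kg. A black plug 14 mm across stands 8 mm out of each end and may be pushed on. Pushed, it rolls, stopping in a few cm. Origin: centre of the column, 20 mm above the bench at the start; x: its long axis, about parallel to the cradle's V (0.12 rad), pointing away from the robot; y, z turn as it rolls
- cradle: Smooth, slippery grey plastic V cradle, fixed to the bench, 140 mm long (x = -70 to 70 mm) and 91 mm wide. Origin: on the bench directly below the bottom of the V (a black slot), half-way along it; x runs along the V, roughly away from the robot; z up; the ramp is on its +y side. The column starts 150-230 mm off in +y, its far end 12-36 mm short of the stop along the V
- lip (a point): Front lip of the V, where the ramp ends: middle of that edge, at y = 13, z = 10.5 mm in the cradle's frame. The straight ramp climbs to it from the bench at y = 55 mm; beyond it the front flank falls at 30 degrees to the bottom of the V at y = 0, z = 3 mm
- v_line (a point): Middle of the line on which the column's axis lies when it rests in the V: y = 0, z = 26 mm in the cradle's frame. The back flank of the V climbs at 30 degrees from y = 0, z = 3 mm to y = -22, z = 15.7 mm, then a flat top runs to y = -36 mm
- stop (a point): End stop: upright steel plate 6 mm thick across the far (+x) end of the V, 17 mm high, from y = -36 to 13 mm in the cradle's frame. Point: on its near face (x = 70 mm) over the bottom line of the V, 11.5 mm above the bench; axes as the cradle's. With the column's far end face against it, the column's centre is 75 mm before it; the plug passes above the plate
- bottle: bystander: capped amber glass bottle, 58 mm in diameter, 125 mm tall, beyond the work; origin at the centre of its underside
- spanner: bystander: steel spanner 160 mm long lying flat on the bench beyond the cradle, roughly across the robot's view; origin on its underside, long axis x
- rack: bystander: blue tube rack with white-capped tubes, 66 x 150 mm, 94 mm tall, behind the cradle on its -y side; origin at the centre of its underside
Mind the look-alikes: they are no part of the job. There is more than one size of the column; the one meant has the size given above.

How it is judged (in metres and radians):
On the way, in this order (a step that is already met when the one before it is completed fails the run):
1. the column has rolled over (by more than 115 degrees from its start) on the bench, short of the ramp (angle between column's own z axis and vertical above 2 rad and y of column in the frame of cradle above 0.055 m), for 0.02 s.
2. the column has come to lie in the V of the cradle (y of column in the frame of cradle between -0.003 and 0.003 m and z of column in the frame of cradle below 0.0285 m and angle between the x axis of column and the x axis of cradle, either way round below 0.05 rad), for 0.2 s.
At the end, for the whole second after the job is handed in: the column lies at rest in the V (centre line within 3 mm of the V's middle and within 2.5 mm of its seated height, axis within 0.04 rad of the V), its far end face against the stop (gap under 3.5 mm), and the robot touches nothing (y of column in the frame of cradle between -0.003 and 0.003 m and z of column in the frame of cradle between 0.0235 and 0.0285 m and angle between the x axis of column and the x axis of cradle, either way round below 0.04 rad and x of column in the frame of stop between -0.0785 and -0.072 m and linear speed of column below 0.02 m/s and x of column in the frame of stop below -0.072 m).
It fails at once if the column is lifted off the bench or out of the cradle (height (world z) of column above 0.043 m or (height (world z) of column above 0.028 m and y of column in the frame of cradle above 0.07 m) or angle between column's own x axis and vertical below 1.35 rad or angle between column's own x axis and vertical above 1.79 rad).
It fails at once if the column is sent off at speed (over 0.5 m/s) (linear speed of column above 0.5 m/s).
It fails at once if a bystander is moved by more than 15 mm or tipped (distance of any of bottle, spanner, rack from where it was at the start of the episode above 0.015 m or angle between any of bottle, rack's own z axis and vertical above 0.3 rad).
It also fails if it takes over 51 s, if anything falls off the work surface, if the arm or the gripper's body presses on something with over 40 N, if the wrist force passes 120 N, or if a joint passes its speed limit or range.

## Working session

There is one attempt and no reset: what is moved stays moved. The work goes in short steps, Python scripts to look and compute and a tool call to move; the robot and the scene stay as the last step left them, time stands still between calls to the robot, and variables do not carry over. Pictures are saved under pics/ and viewed, and the job is handed in when it is done.

Besides the shell and the picture viewer there is one more tool, called after ">>>" by a JSON object that holds its "name" and its "arguments". jog_arm: Moves the arm, as the interface text tells. Its arguments: {"type":"object","properties":{"commands":{"type":"array","items":{"type":"array","items":{"type":"number"}}},"fingers":{"type":"number"}},"required":["commands"]}

```bash
mkdir -p pics; cat > h.py <<'E'
import numpy as np, cv2
from plant import get_obs, snapshot, hold_point_z
def snap(name,fn):
    s=snapshot(name); cv2.imwrite('pics/'+fn,s['image'][:,:,::-1]); np.save('pics/'+fn+'.npy',s,allow_pickle=True); return s
def K(s):
    h=s['image'].shape[0]; f=h/2/np.tan(np.radians(s['fov_y'])/2)
    return np.array([[f,0,s['cx']],[0,f,s['cy']],[0,0,1.]])
def cast(s,px,z):
    R=cv2.Rodrigues(np.array(s['rvec'],float))[0]; t=np.array(s['tvec'],float).ravel()
    C=-R.T@t; d=R.T@np.linalg.inv(K(s))@np.array([px[0],px[1],1.])
    return C+d*(z-C[2])/d[2]
def proj(s,P):
    return cv2.projectPoints(np.array(P,float).reshape(-1,3),np.array(s['rvec'],float),np.array(s['tvec'],float),K(s),None)[0].reshape(-1,2)
E
python3 - <<'E'
from h import *
print(get_obs(),hold_point_z)
for n in('scene','top'):
    s=snap(n,n+'0.png'); print({k:v for k,v in s.items() if k!='image'})
s=snap('wrist','wrist0.png'); print({k:v for k,v in s.items() if k!='image'})
E
```

```text
{'clock': 0.0, 'joint_pos': array([ 8.56620136e+01,  2.05922670e+01,  6.32512088e-01, -1.84705387e-02,
       -7.01344409e+01, -1.65070857e+01]), 'qvel': array([-0.09752923, -0.01362672, -0.01276689,  0.03017798, -0.03233357,
        0.02295068]), 'tau': array([-4.90927687e-04, -5.82709408e+01,  2.93050164e+01,  6.99723691e+00,
        6.90123779e-03, -1.47625233e-04]), 'tool_pos': array([0.2400368 , 0.63029024, 0.18840894]), 'orientation': array([ 1.79904753e+02, -1.01189622e-02, -2.08513546e+01]), 'force': array([-0.59581949,  0.63868997,  0.50109855]), 'moment': array([-0.01992801, -0.01069154,  0.01639746]), 'opening': 0.08785672063600553} 0.0188
{'fov_y': 49.9951121484736, 'cx': 284.8480601002378, 'cy': 204.82291223983526, 'rvec': array([ 0.65938112,  2.42090991, -1.36726039]), 'tvec': array([ 0.5148855 , -0.05213805,  1.09656834])}
{'fov_y': 47.80723566465499, 'cx': 278.6630858071911, 'cy': 213.7551078466745, 'rvec': array([ 2.20544641, -2.17718142,  0.13267958]), 'tvec': array([-0.06643795,  0.60054291,  0.87774841])}
{'fov_y': 64.11038697009498, 'cx': 278.6977768497624, 'cy': 203.27656682258294, 'mount': array([[-9.83734679e-04, -9.56003635e-01, -2.93353169e-01,
         7.89704122e-02],
       [ 9.99999400e-01, -7.99124996e-04, -7.49157366e-04,
        -6.11927917e-04],
       [ 4.81771315e-04, -2.93353730e-01,  9.56003848e-01,
        -1.95310598e-01],
       [ 0.00000000e+00,  0.00000000e+00,  0.00000000e+00,
         1.00000000e+00]])}
```

View pics/scene0.png

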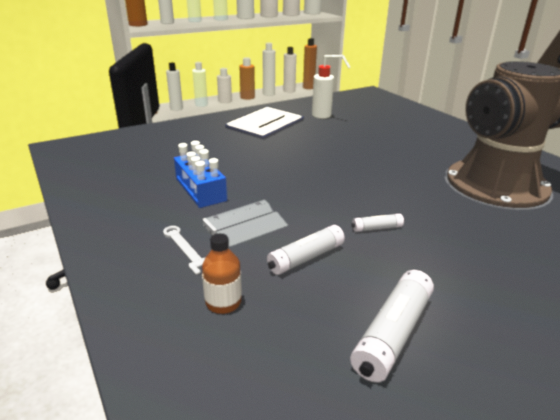

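View pics/top0.png

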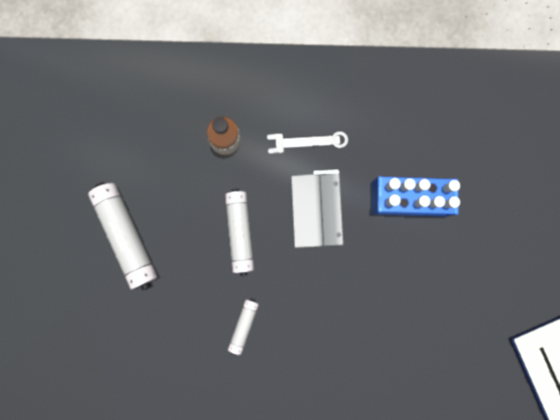

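View pics/wrist0.png

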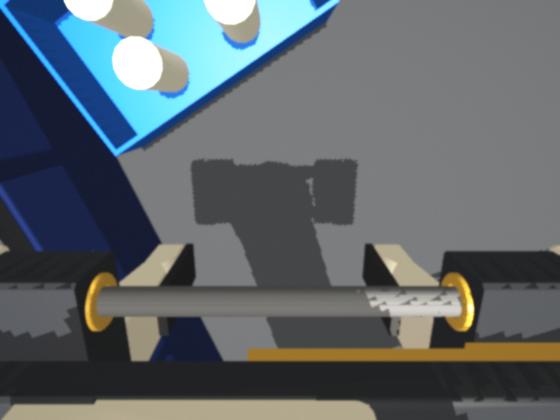

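The top view shows the three columns: the middle one at about (239,232) is the likely target. The cradle is at (318,209), with its slot at x≈322 and its stop at the upper end around (328,172). I'll measure them.

```bash
python3 - <<'E'
from h import *
s=np.load('pics/top0.png.npy',allow_pickle=True).item(); sc=np.load('pics/scene0.png.npy',allow_pickle=True).item()
for q in(s,sc):
    R=cv2.Rodrigues(q['rvec'])[0]; print('cam',-R.T@q['tvec'])
for n,p,z in [('col far',(236,192),.02),('col near',(243,273),.02),('slot',(321,245),.003),('slotfar',(319,176),.003),('bottle',(224,140),0),('rack',(418,196),.09),('span',(310,142),0.003),('rampNear',(295,247),0),('rampFar',(292,175),0),('backNear',(342,244),.0157),('big1',(103,187),.03),('big2',(143,285),.03),('sm1',(251,300),.012),('sm2',(236,353),.012)]:
    print(n,cast(s,p,z).round(4))
print(proj(s,[0.24,0.63,0]),proj(sc,[0.24,.63,.1]))
im=s['image'][150:290,180:360,::-1]; cv2.imwrite('pics/topz.png',cv2.resize(im,None,fx=4.2,fy=4.2,interpolation=cv2.INTER_CUBIC))
im=sc['image'][190:290,190:360,::-1]; cv2.imwrite('pics/scz.png',cv2.resize(im,None,fx=4.5,fy=4.5,interpolation=cv2.INTER_CUBIC))
E
```

```text
cam [ 0.52107653 -0.02989528  0.9290283 ]
cam [0.95123792 0.55725911 0.50487255]
col far [0.643  0.0239 0.02  ]
col near [0.488  0.0076 0.02  ]
slot [ 0.5433 -0.1431  0.003 ]
slotfar [ 0.6798 -0.1386  0.003 ]
bottle [0.7495 0.0509 0.    ]
rack [ 0.6315 -0.3076  0.09  ]
span [ 0.7481 -0.1204  0.003 ]
rampNear [ 0.5389 -0.0923  0.    ]
rampFar [ 0.6814 -0.0852  0.    ]
backNear [ 0.5455 -0.1823  0.0157]
big1 [0.6472 0.2745 0.03  ]
big2 [0.4642 0.1928 0.03  ]
sm1 [ 0.4367 -0.0082  0.012 ]
sm2 [0.3375 0.0184 0.012 ]
[[-95.05794421 403.76190137]] [[887.22353672 396.86273334]]
```

View pics/topz.png

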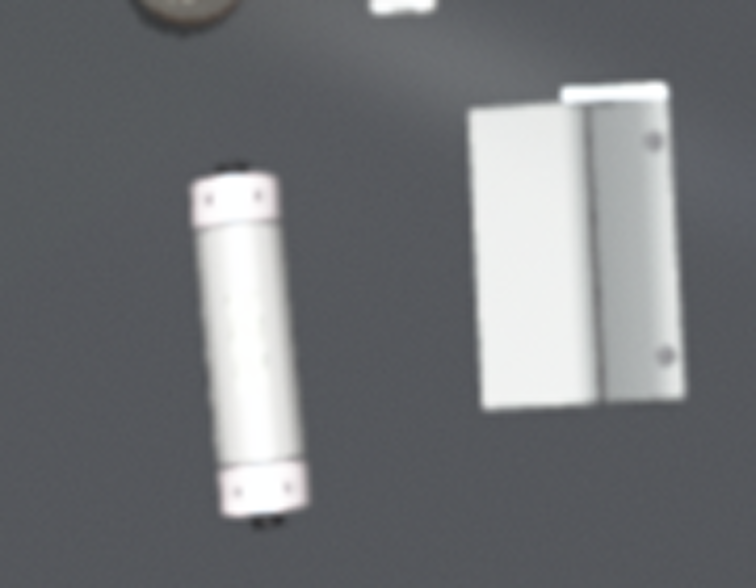

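View pics/scz.png

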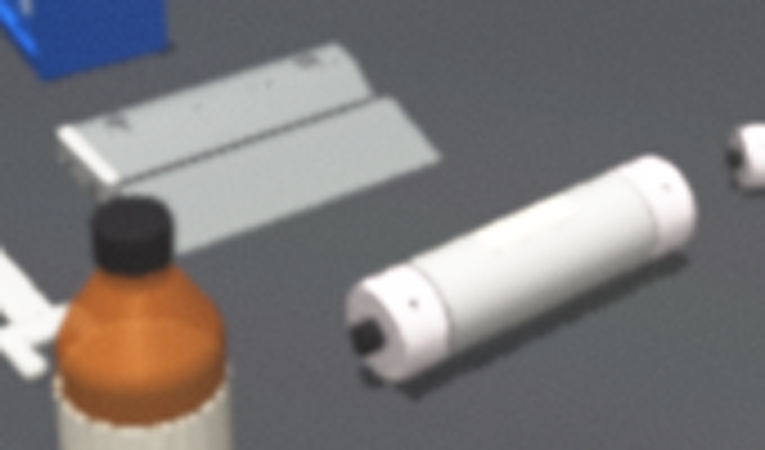

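```bash
cat >> h.py <<'E'
def masks(s):
    return cv2.cvtColor(s['image'],cv2.COLOR_RGB2HSV)
E
python3 - <<'E'
from h import *
s=np.load('pics/top0.png.npy',allow_pickle=True).item()
o=lambda u,v:((u+.5)/4.2+180-.5,(v+.5)/4.2+150-.5)
g=cv2.cvtColor(s['image'],cv2.COLOR_RGB2GRAY)
m=(g>140).astype(np.uint8); n,l,st,c=cv2.connectedComponentsWithStats(m)
for i in range(1,n):
    if 300<st[i,4]<9000:
        pts=np.argwhere(l==i)[:,::-1].astype(np.float32); print(i,st[i],cv2.minAreaRect(pts))
        if 200<c[i][0]<260 and 180<c[i][1]<290:
            for p in cv2.boxPoints(cv2.minAreaRect(pts)): print(cast(s,p,.025).round(4))
sl1,sl2=cast(s,o(602,402),.003),cast(s,o(591,104),.003)
print('slot',sl1,sl2,np.arctan2(*(sl2-sl1)[[1,0]]),np.linalg.norm(sl2-sl1))
for p,z in [((468,108),0),((484,410),0),((685,397),.0157),((667,82),.020),((560,87),.020),((562,103),.0105)]:
    print(cast(s,o(*p),z).round(4))
E
```

```text
2 [267 131  82  23 936] ((307.5223388671875, 140.08627319335938), (19.83470344543457, 80.8330078125), 84.95755004882812)
3 [ 291  169   52   79 3522] ((316.4944763183594, 207.89501953125), (76.36798095703125, 48.82715606689453), 86.98721313476562)
4 [ 379  177   82   37 2080] ((419.3598327636719, 194.82525634765625), (81.62963104248047, 34.40913772583008), 1.5074357986450195)
5 [  88  183   67  106 2930] ((121.160888671875, 234.35891723632812), (108.21102142333984, 28.759777069091797), 65.85445404052734)
6 [ 225  191   28   82 1637] ((238.85716247558594, 231.32669067382812), (81.57878875732422, 20.842748641967773), 84.6678466796875)
[0.6426 0.0452 0.025 ]
[0.647  0.0056 0.025 ]
[ 0.4922 -0.0115  0.025 ]
[0.4881 0.0276 0.025 ]
7 [228 300  30  55 752] ((242.58262634277344, 327.173828125), (14.196033477783203, 55.75817108154297), 19.5731258392334)
8 [ 514  319   46  101 2657] ((536.5, 369.0), (100.0, 45.0), 90.0)
slot [ 0.54273391 -0.14692514  0.003     ] [ 0.68313402 -0.14126806  0.003     ] 0.040270784809276566 0.14051402726456394
[ 0.6807 -0.0833  0.    ]
[ 0.5384 -0.0921  0.    ]
[ 0.5452 -0.1837  0.0157]
[ 0.6911 -0.1746  0.02  ]
[ 0.6879 -0.1248  0.02  ]
[ 0.6821 -0.1267  0.0105]
```

Target column: about 155x39 mm in the mask, so the size matches. Its centre is at (0.567, 0.017) with yaw 0.112 rad. The V runs through (0.613, -0.144) with yaw about 0.055 rad. I'll move round to its +y side.

>>> {"name": "jog_arm", "arguments": {"commands": [[20,-35,0,-6.3],[20,-35,0,-6.3],[20,-35,0,-6.3],[20,-35,0,-6.3],[20,-35,0,-6.3],[20,-35,0,-6.3],[20,-35,0,-6.3],[20,-35,0,-6.3],[20,-35,0,-6.3],[20,-35,0,-6.3]], "fingers": 87}}

```text
clock: 0.98
tool_pos: [0.4406, 0.2789, 0.1895]
orientation: [-180.0, 0.0, -84.1]
force: [1.7, 0.9, -0.7]
opening: 0.0872
```

>>> {"name": "jog_arm", "arguments": {"commands": [[20,-35,0,0],[20,-35,0,0],[20,-35,0,0],[20,-35,0,0],[20,-35,0,0],[20,-35,0,0],[0,0,-10,0],[0,0,-20,0],[0,0,-20,0],[0,0,0,0]]}}

```text
clock: 1.82
tool_pos: [0.5575, 0.0696, 0.1353]
orientation: [179.6, -0.1, -84.0]
force: [-1.9, 0.3, -1.4]
opening: 0.0872
```

```bash
python3 - <<'E'
from h import *
print(get_obs()['tool_pos']); snap('wrist','w1.png'); snap('scene','s1.png')
E
```

```text
[0.55754953 0.06957062 0.13529957]
```

View pics/w1.png

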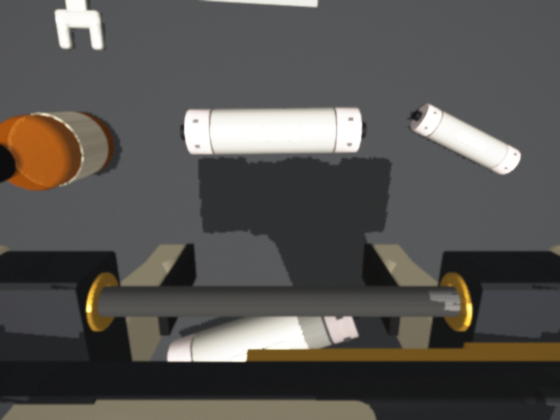

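View pics/s1.png

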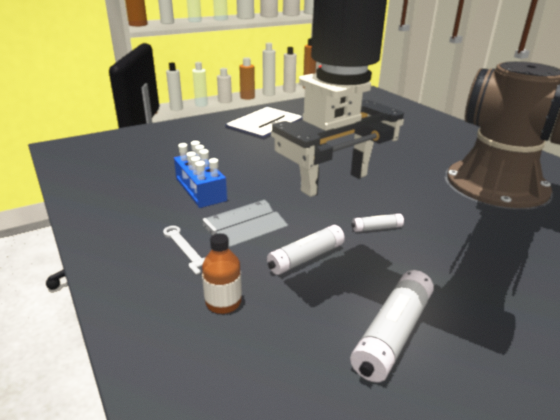

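The wrist view shows the column parallel to the jaws, spanning px 185–362 and offset about 5 mm toward +x. The cradle and bottle are clear. I'll descend.

>>> {"name": "jog_arm", "arguments": {"commands": [[1,0,-20,0],[1,0,-30,0],[1,0,-30,0],[1,0,-20,0],[1,0,-10,0],[0,0,-5,0],[0,0,-4,0],[0,0,0,0],[0,0,0,0],[0,0,0,0]]}}

```text
clock: 2.75
tool_pos: [0.566, 0.0712, 0.0217]
orientation: [-179.9, 0.0, -83.8]
force: [-0.0, -0.6, 1.1]
opening: 0.0869
```

>>> {"name": "jog_arm", "arguments": {"commands": [[0.4,-4,-3,0],[0.4,-4,-3,0],[0.4,-4,0,0],[0.4,-4,0,0],[0.4,-4,0,0],[0.4,-4,0,0],[0.4,-4,0,0],[0.4,-4,0,0],[0.4,-4,0,0],[0.4,-4,0,0]]}}

```text
clock: 3.58
tool_pos: [0.5693, 0.0304, 0.0144]
orientation: [-180.0, -0.0, -83.8]
force: [-1.2, 0.8, -0.6]
opening: 0.087
```

```bash
python3 - <<'E'
from h import *
o=get_obs();print(o['tool_pos'],o['force']); snap('wrist','w2.png')
E
```

```text
[0.56926071 0.03037694 0.01439743] [-1.1572145   0.76643016 -0.56205004]
```

View pics/w2.png

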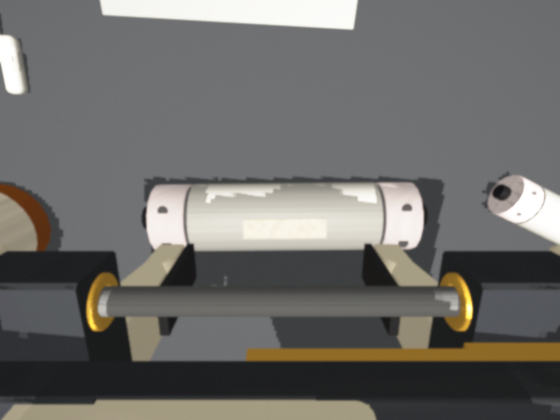

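>>> {"name": "jog_arm", "arguments": {"commands": [[0.3,-4,0,-0.2],[0.3,-4,0,-0.2],[0.3,-4,0,-0.2],[0.3,-4,0,-0.2],[0.3,-4,0,-0.2],[0.3,-4,0,-0.2],[0.3,-4,0,-0.2],[0.3,-4,0,-0.2],[0.3,-4,0,-0.2],[0.3,-4,0,-0.2]]}}

```text
clock: 4.47
tool_pos: [0.5722, -0.0096, 0.0144]
orientation: [180.0, -0.0, -85.9]
force: [0.3, 0.3, -0.3]
opening: 0.0875
```

```bash
python3 - <<'E'
from h import *
o=get_obs();print(o['tool_pos'],o['force']); snap('wrist','w3.png')
E
```

```text
[ 0.57221256 -0.00961828  0.01435266] [ 0.32185247  0.25668172 -0.26249753]
```

View pics/w3.png

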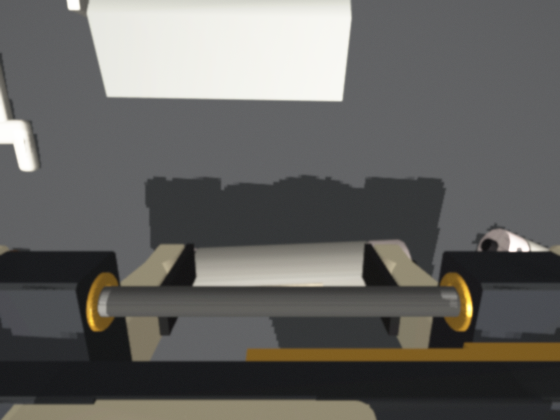

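```bash
python3 - <<'E'
from h import *
snap('scene','s3.png');snap('top','t3.png')
s=np.load('pics/w3.png.npy',allow_pickle=True).item()
M=np.linalg.inv(s['mount'])
for p in [(0,0,0),(.0295,0,-.006),(.0295,0,-.026),(.0095,0,-.006),(.0,.044,0),(0.02,0,-.026)]:
    q=K(s)@(M@np.array([*p,1]))[:3]; print(p,q[:2]/q[2])
E
```

```text
(0, 0, 0) [278.4865385 231.8830098]
(0.0295, 0, -0.006) [278.42420736 188.61388954]
(0.0295, 0, -0.026) [278.40583515 198.18883028]
(0.0095, 0, -0.006) [278.46498255 220.89685032]
(0.0, 0.044, 0) [348.81787672 231.81073472]
(0.02, 0, -0.026) [278.42789057 215.27525326]
```

View pics/s3.png

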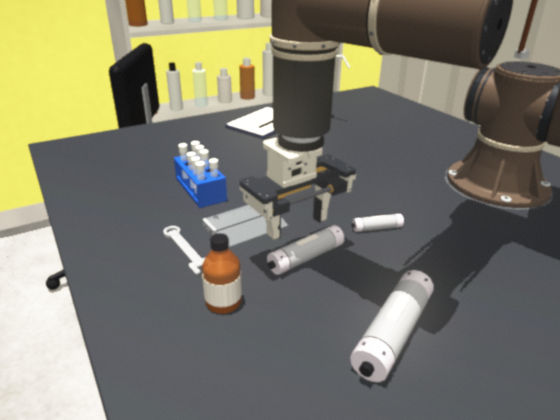

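View pics/t3.png

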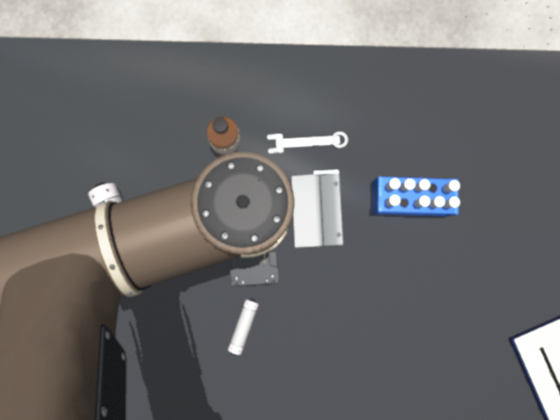

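```bash
python3 - <<'E'
from h import *
sc=np.load('pics/s3.png.npy',allow_pickle=True).item(); t=np.load('pics/top0.png.npy',allow_pickle=True).item()
print('base',proj(sc,[0,0,0]),'tips',proj(sc,[[.572+.054,-.0096+.004,.014],[.572-.054,-.0096-.004,.014]]))
for p,z in [((307,249),.02),((277,268),.02),((340,235),.02),((246,222),.01),((222,305),0)]: print(cast(sc,p,z))
def W(fn,pos,yaw):
    s=np.load('pics/'+fn,allow_pickle=True).item(); y=np.radians(yaw)
    R=cv2.Rodrigues(np.array([0,0,y]))[0]@np.diag([1,-1,-1.]); T=np.eye(4);T[:3,:3]=R;T[:3,3]=pos
    return s,T@s['mount']
def wc(s,T,p,z):
    d=T[:3,:3]@np.linalg.inv(K(s))@np.array([*p,1.]); C=T[:3,3]; return C+d*(z-C[2])/d[2]
for fn,pos,yaw,px in [('w1.png.npy',(.5575,.0696,.1353),-84,[(273,131),(190,131),(358,131)]),('w2.png.npy',(.5693,.0304,.0144),-83.8,[(285,215),(150,215),(420,215)]),('w3.png.npy',(.5722,-.0096,.0144),-85.9,[(290,265),(404,255)])]:
    s,T=W(fn,pos,yaw); print(fn,T[:3,3])
    for p in px: print(wc(s,T,p,.03))
im=sc['image'][150:290,190:390,::-1]; cv2.imwrite('pics/s3z.png',cv2.resize(im,None,fx=4,fy=4,interpolation=cv2.INTER_CUBIC))
E
```

```text
base [[496.32843676 183.40810354]] tips [[271.89184997 254.47559804]
 [318.71219785 235.44323193]]
[0.56657198 0.01843174 0.02      ]
[0.64126045 0.03855929 0.02      ]
[0.48706155 0.01210529 0.02      ]
[ 0.61517189 -0.12952444  0.01      ]
[0.75139728 0.05425373 0.        ]
w1.png.npy [ 0.56559779 -0.00865466  0.33060951]
[0.5678289 0.0175083 0.03     ]
[0.64042968 0.02506532 0.03      ]
[0.49346864 0.00976813 0.03      ]
w2.png.npy [ 0.57767205 -0.04782558  0.20970963]
[0.56742456 0.01354912 0.03      ]
[0.64347575 0.02172793 0.03      ]
[0.49135569 0.00536841 0.03      ]
w3.png.npy [ 0.57767401 -0.08808658  0.20970963]
[0.56432703 0.0047331  0.03      ]
[ 0.49792807 -0.00649135  0.03      ]
```

View pics/s3z.png

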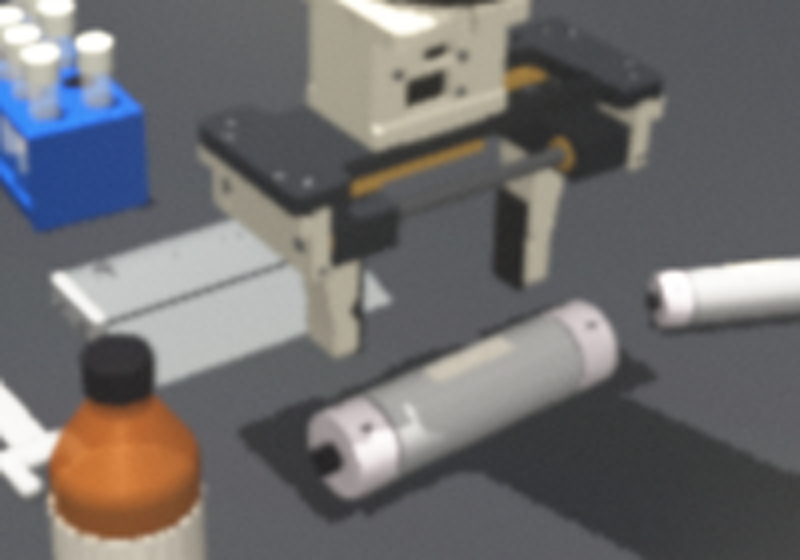

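```bash
python3 - <<'E'
from h import *
s1=np.load('pics/s1.png.npy',allow_pickle=True).item()
for z in (0,.02,.04):
    c=.054;print('s1',z,proj(s1,[[.5575+c,.0696+.0056,.1353+z],[.5575-c,.0696-.0056,.1353+z]]).round(1).tolist())
    print('s3',z,proj(s1,[[.572+c,-.0096+.004,.0144+z],[.572-c,-.0096-.004,.0144+z]]).round(1).tolist())
s=np.load('pics/w3.png.npy',allow_pickle=True).item()
M=np.linalg.inv(s['mount'])
for z in (0,-.02,-.04):
  for x in (-.0095,.0095):
    q=K(s)@(M@np.array([x,-.044,z,1]))[:3]; print(z,x,q[:2]/q[2])
im=s1['image'][60:220,260:420,::-1]; cv2.imwrite('pics/s1z.png',cv2.resize(im,None,fx=4,fy=4,interpolation=cv2.INTER_CUBIC))
im=s['image'][220:400,60:300,::-1]; cv2.imwrite('pics/w3z.png',cv2.resize(im,None,fx=3,fy=3,interpolation=cv2.INTER_CUBIC))
E
```

```text
s1 0 [[306.5, 216.2], [356.8, 196.2]]
s3 0 [[271.9, 254.3], [318.7, 235.3]]
s1 0.02 [[307.1, 205.0], [358.0, 185.6]]
s3 0.02 [[272.0, 245.2], [319.4, 226.6]]
s1 0.04 [[307.8, 193.6], [359.3, 174.8]]
s3 0.04 [[272.0, 236.0], [320.0, 217.7]]
0 -0.0095 [209.09520673 245.90535011]
0 0.0095 [207.19017137 217.62947522]
-0.02 -0.0095 [202.22705009 260.29178494]
-0.02 0.0095 [199.92434553 229.56555975]
-0.04 -0.0095 [193.85254206 277.83350979]
-0.04 0.0095 [191.01230222 244.20600183]
```

View pics/s1z.png

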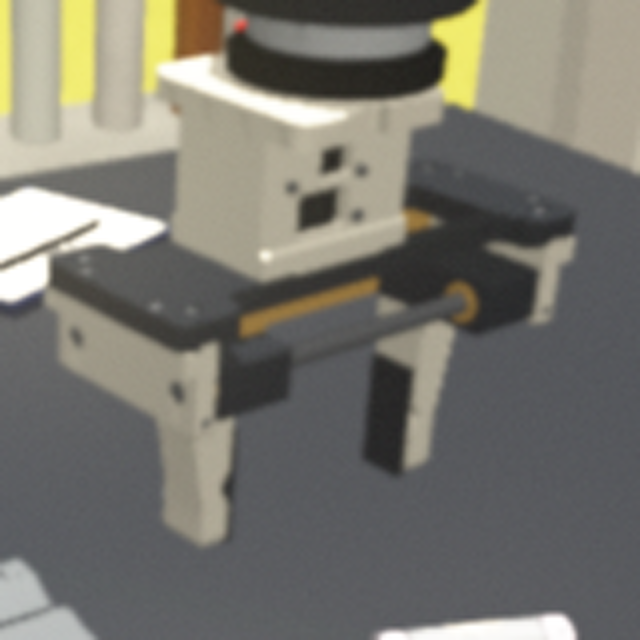

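View pics/w3z.png

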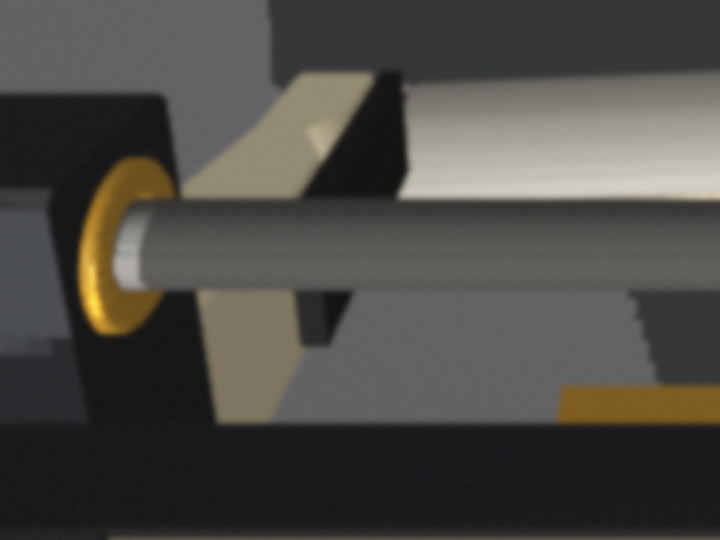

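The scene view shows the fingertips at about (275,237) and (321,221), on the far side of the column. They passed over it, and it looks unmoved. The scene and wrist views agree that the real tips sit about 37 mm above the reported TCP. I'll go back over the column with extra height and then descend further.

>>> {"name": "jog_arm", "arguments": {"commands": [[0,0,20,0],[0,0,20,0],[-2,20,0,1.1],[-2,20,0,1.2],[-3,20,0,0],[-3,21,0,0],[0,4,0,0],[0,0,0,0],[0,0,0,0],[0,0,0,0]]}}

```text
clock: 5.45
tool_pos: [0.5621, 0.0753, 0.0543]
orientation: [180.0, -0.0, -83.6]
force: [0.2, 0.1, -0.6]
opening: 0.0869
```

```bash
python3 - <<'E'
from h import *
o=get_obs();print(o['tool_pos'],o['orientation']); snap('wrist','w4.png'); snap('scene','s4.png')
E
```

```text
[0.56213403 0.07527595 0.05430026] [ 1.79986497e+02 -5.00225840e-03 -8.35566548e+01]
```

View pics/w4.png

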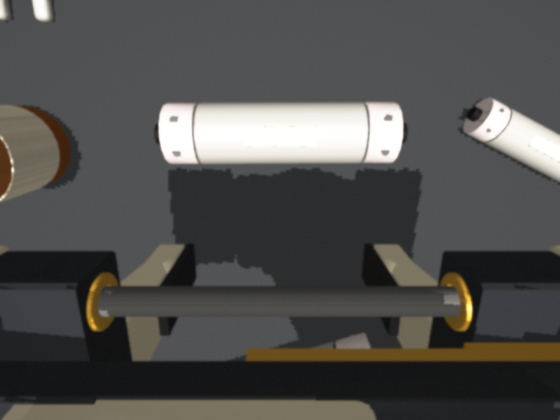

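View pics/s4.png

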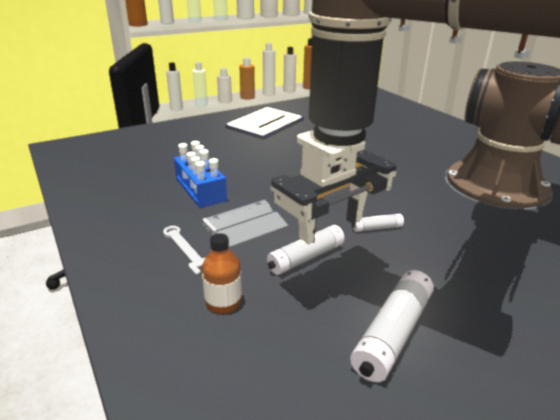

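>>> {"name": "jog_arm", "arguments": {"commands": [[0,0,-15,0],[0,0,-15,0],[0,0,-12,0],[0,0,-8,0],[0,0,-6,0],[0,0,-6,0],[0,0,-4,0],[0,0,-3,0],[0,0,0,0],[0,0,0,0]]}}

```text
clock: 6.38
tool_pos: [0.5623, 0.0758, -0.0145]
orientation: [-180.0, -0.0, -83.5]
force: [0.0, -0.1, 0.7]
opening: 0.087
```

```bash
python3 - <<'E'
from h import *
o=get_obs();print(o['tool_pos'],o['force']); snap('wrist','w5.png'); sc=snap('scene','s5.png')
im=sc['image'][150:290,190:390,::-1]; cv2.imwrite('pics/s5z.png',cv2.resize(im,None,fx=4,fy=4,interpolation=cv2.INTER_CUBIC))
p=o['tool_pos'];
for z in (.0,.01,.02,.03):print(z,(proj(sc,[[p[0]+.054,p[1]+.006,z],[p[0]-.054,p[1]-.006,z]])-[190,150])*4)
E
```

```text
[ 0.56233181  0.07581729 -0.0144789 ] [ 0.00458611 -0.07173331  0.66869851]
0.0 [[450.58105075 547.47177546]
 [636.0894159  452.88180697]]
0.01 [[451.5706655  529.11761204]
 [638.17946817 435.24020134]]
0.02 [[452.57382658 510.51220783]
 [640.29607567 417.37444968]]
0.03 [[453.59081406 491.65036861]
 [642.43974773 399.28025284]]
```

View pics/s5z.png

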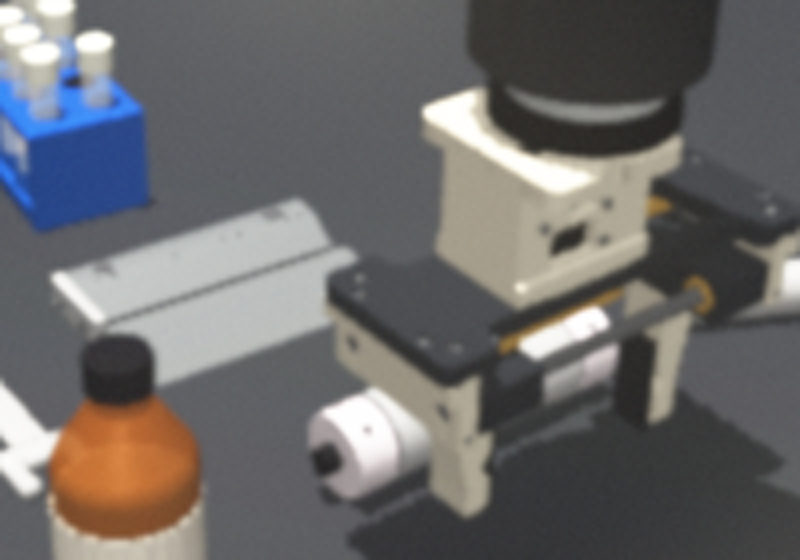

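View pics/w5.png

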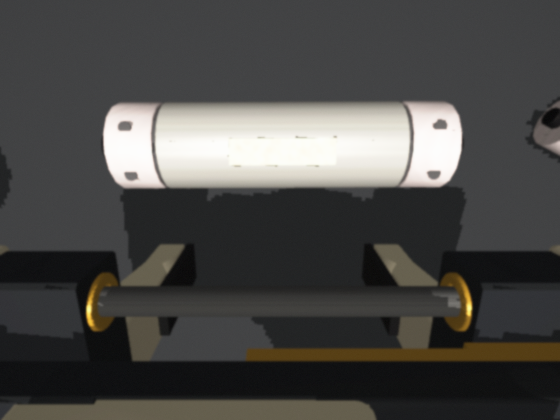

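Now the fingers are in front of the column, with the tips at about 20 mm height. I'll lower 7 mm and start pushing.

>>> {"name": "jog_arm", "arguments": {"commands": [[0.4,-4,-4,0],[0.4,-4,-3,0],[0.4,-4,0,0],[0.4,-4,0,0],[0.4,-4,0,0],[0.4,-4,0,0],[0.4,-3,0,0],[0.4,-3,0,0],[0.4,-3,0,0],[0.4,-3,0,0]]}}

```text
clock: 7.32
tool_pos: [0.5664, 0.0396, -0.0215]
orientation: [-180.0, 0.0, -83.5]
force: [-0.0, 1.2, 0.5]
opening: 0.0868
```

```bash
python3 - <<'E'
from h import *
o=get_obs();print(o['tool_pos'],o['force']); snap('wrist','w6.png')
E
```

```text
[ 0.56640521  0.03962682 -0.02149506] [-0.00332651  1.16636212  0.49287556]
```

View pics/w6.png

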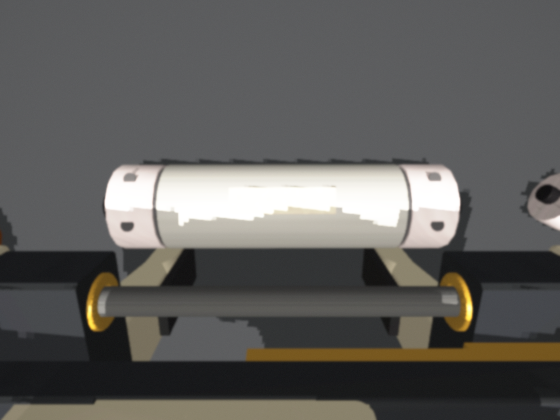

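In contact (1.2 N), and the column sits squarely against both fingers. I'll keep rolling and turn toward the V's heading.

>>> {"name": "jog_arm", "arguments": {"commands": [[0.4,-4,0,-0.1],[0.4,-4,0,-0.2],[0.4,-4,0,-0.2],[0.4,-4,0,-0.2],[0.3,-4,0,-0.2],[0.3,-4,0,-0.2],[0.3,-4,0,-0.2],[0.3,-4,0,-0.2],[0.3,-4,0,-0.2],[0.3,-4,0,-0.2]]}}

```text
clock: 8.2
tool_pos: [0.5696, -0.0006, -0.0216]
orientation: [180.0, -0.0, -85.5]
force: [-0.2, 0.2, 0.1]
opening: 0.087
```

```bash
python3 - <<'E'
from h import *
o=get_obs();print(o['tool_pos'],o['force'],o['orientation']); snap('wrist','w7.png'); snap('scene','s7.png')
E
```

```text
[ 0.56962039 -0.00062228 -0.02164083] [-0.24219038  0.18876958  0.08162799] [ 1.79998718e+02 -1.24505644e-04 -8.54649157e+01]
```

View pics/w7.png

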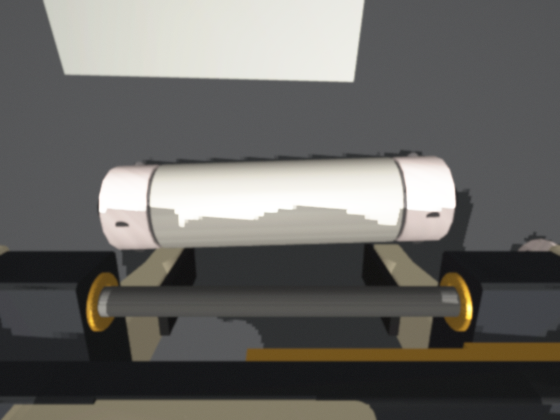

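View pics/s7.png

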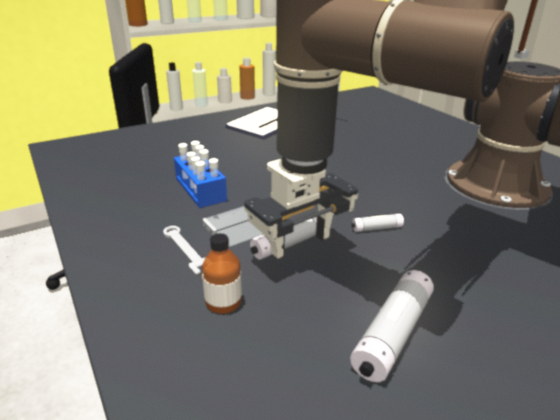

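It is rolling well. The column lags about 1.8° behind the tool, with its far end on the left finger, and the cradle edge is 2° the other way. I'll continue squaring it up.

>>> {"name": "jog_arm", "arguments": {"commands": [[0.2,-4,0,-0.2],[0.2,-4,0,-0.2],[0.2,-4,0,-0.2],[0.2,-4,0,-0.2],[0.2,-4,0,-0.2],[0.2,-4,0,-0.2],[0.2,-4,0,-0.2],[0.2,-4,0,-0.2],[0.2,-4,0,0],[0.2,-4,0,0]]}}

```text
clock: 9.13
tool_pos: [0.5716, -0.0407, -0.0217]
orientation: [180.0, -0.0, -87.0]
force: [0.2, 0.2, 0.2]
opening: 0.0871
```

```bash
python3 - <<'E'
from h import *
o=get_obs();print(o['tool_pos'],o['force'],o['orientation']); snap('wrist','w8.png')
E
```

```text
[ 0.57158394 -0.04065075 -0.0216722 ] [0.16648176 0.22568668 0.20950658] [ 1.79996717e+02 -2.71786433e-04 -8.70494599e+01]
```

View pics/w8.png

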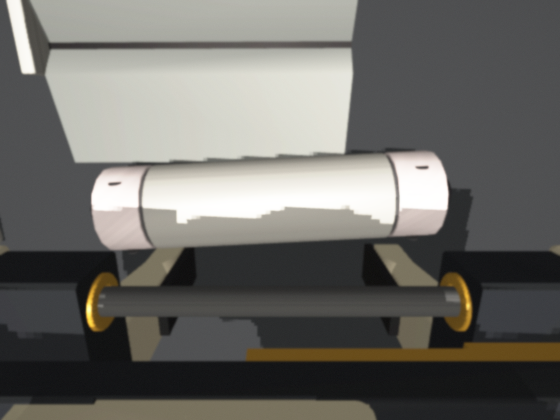

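The tool is now parallel to the slot (row 44). The column is about 3° off, with its near end leading, and it's at the foot of the ramp. I'll push gently up.

>>> {"name": "jog_arm", "arguments": {"commands": [[0.2,-4,0,0],[0.2,-4,0,0],[0.2,-4,0,0],[0.2,-4,0,0],[0.2,-4,0,0],[0.2,-4,1,0],[0.2,-4,1,0],[0.2,-3,1,0],[0.2,-3,1,0],[0.2,-3,0,0]]}}

```text
clock: 10.02
tool_pos: [0.575, -0.0762, -0.0166]
orientation: [-179.8, 0.1, -87.0]
force: [-0.2, 8.5, 7.4]
opening: 0.0873
```

```bash
python3 - <<'E'
from h import *
o=get_obs();print(o['tool_pos'],o['force'],o['orientation']); snap('wrist','w9.png')
E
```

```text
[ 0.57501326 -0.07622992 -0.01658975] [-0.21282716  8.52560901  7.43159796] [-1.79837780e+02  6.61641020e-02 -8.70151883e+01]
```

View pics/w9.png

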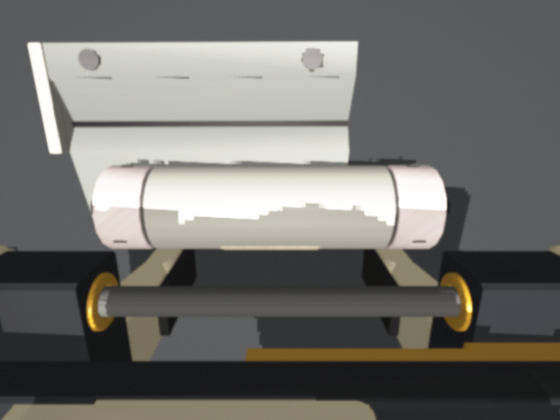

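It is now square to the V and climbing (8.5 N).

>>> {"name": "jog_arm", "arguments": {"commands": [[0.2,-3,1,0],[0.2,-3,1,0],[0.2,-3,1,0],[0.2,-3,1,0],[0.2,-2,0.5,0],[0.1,-2,0.5,0],[0.1,-2,0.5,0],[0.1,-2,0,0],[0.1,-2,0,0],[0.1,-2,0,0]]}}

```text
clock: 10.9
tool_pos: [0.5765, -0.1005, -0.0112]
orientation: [-179.8, 0.0, -87.0]
force: [1.6, 2.5, 1.3]
opening: 0.0871
```

```bash
python3 - <<'E'
from h import *
o=get_obs();print(o['tool_pos'],o['force'],o['orientation']); snap('wrist','w10.png')
E
```

```text
[ 0.5764568  -0.10052998 -0.01120039] [1.60539676 2.47871942 1.30897112] [-1.79849731e+02  3.21046503e-02 -8.69945019e+01]
```

View pics/w10.png

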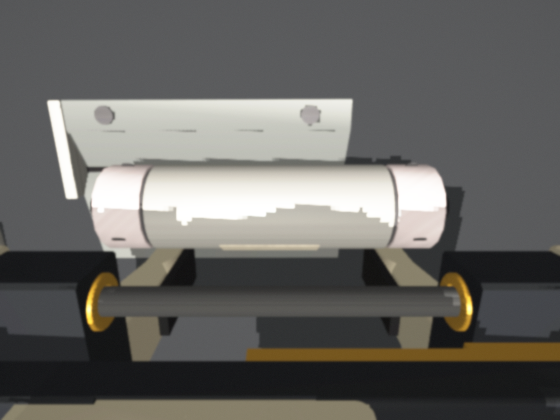

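>>> {"name": "jog_arm", "arguments": {"commands": [[0.1,-1.5,0,0],[0.1,-1.5,0,0],[0.1,-1.5,0,0],[0.1,-1,0,0],[0,-1,0,0],[0,-1,0,0],[0,-1,0,0],[0,0,0,0],[0,0,0,0],[0,0,0,0]]}}

```text
clock: 11.78
tool_pos: [0.5755, -0.1097, -0.0121]
orientation: [180.0, -0.0, -87.0]
force: [0.1, 0.3, -0.5]
opening: 0.0873
```

```bash
python3 - <<'E'
from h import *
o=get_obs();print(o['tool_pos'],o['force'],o['orientation']); snap('wrist','w11.png')
E
```

```text
[ 0.57548438 -0.10971976 -0.01212863] [ 0.09535449  0.3010139  -0.47673949] [ 1.79999911e+02 -1.54229607e-03 -8.70454137e+01]
```

View pics/w11.png

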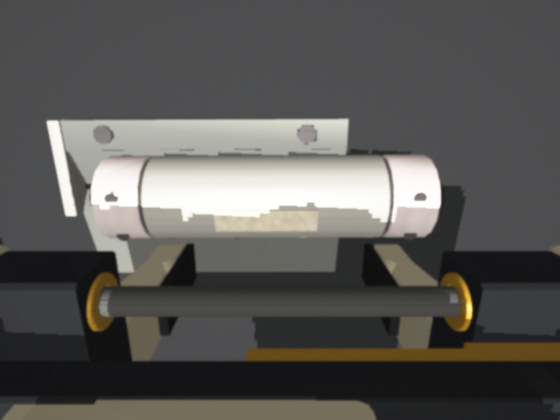

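The column has left the fingers and dropped into the V. I'll back off, rise, and look.

>>> {"name": "jog_arm", "arguments": {"commands": [[0,10,0,0],[0,20,0,0],[-5,10,20,0],[-15,0,30,0],[-25,0,30,0],[-25,0,20,0],[-25,0,10,0],[-20,-10,0,0],[-15,-10,0,0],[0,0,0,0]], "fingers": 0}}

```text
clock: 12.67
tool_pos: [0.4426, -0.0901, 0.0983]
orientation: [-180.0, 0.0, -87.1]
force: [-0.6, -0.1, 0.6]
opening: 0.0256
```

```bash
python3 - <<'E'
from h import *
o=get_obs();print(o['tool_pos'],o['force'],o['orientation'],o['opening']); snap('wrist','w12.png'); sc=snap('scene','s12.png'); t=snap('top','t12.png')
im=sc['image'][130:290,170:370,::-1]; cv2.imwrite('pics/s12z.png',cv2.resize(im,None,fx=3.7,fy=3.7,interpolation=cv2.INTER_CUBIC))
im=t['image'][150:290,240:440,::-1]; cv2.imwrite('pics/t12z.png',cv2.resize(im,None,fx=4,fy=4,interpolation=cv2.INTER_CUBIC))
E
```

```text
[ 0.44257675 -0.09009766  0.09828735] [-0.59003047 -0.09205473  0.58659424] [-1.79991841e+02  4.31452083e-02 -8.70698728e+01] 0.025581465194730597
```

View pics/s12z.png

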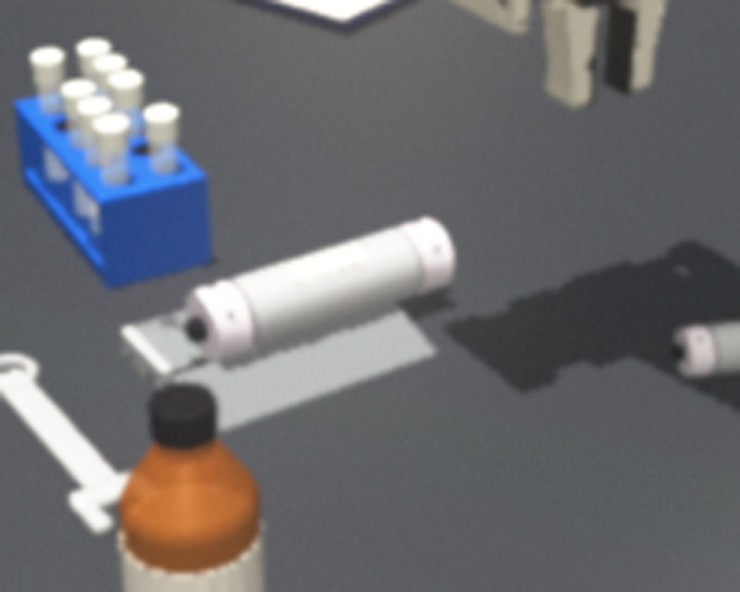

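View pics/t12z.png

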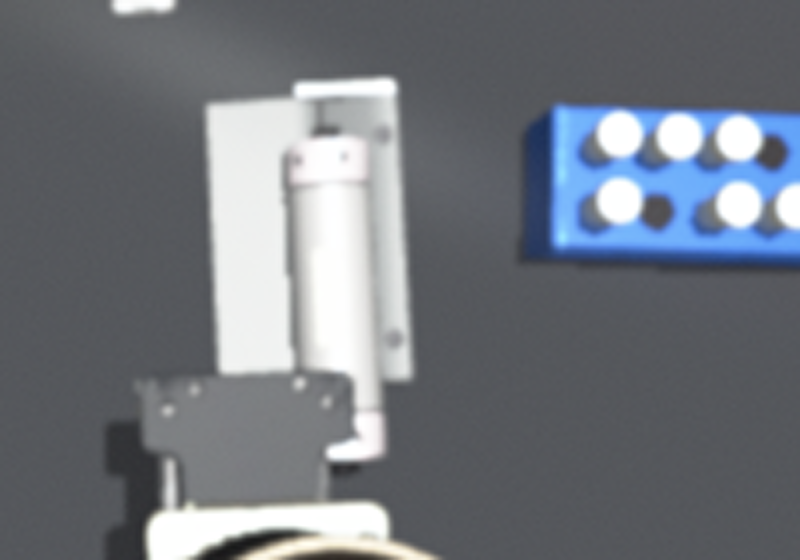

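View pics/w12.png

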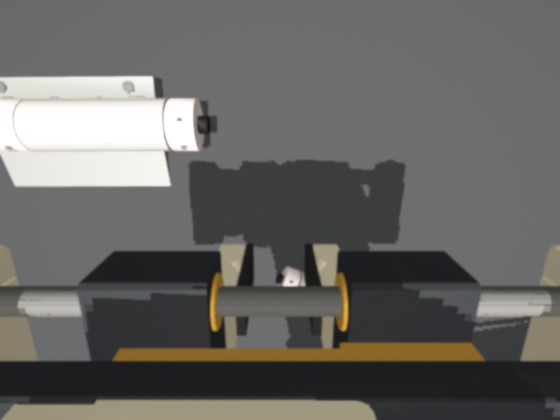

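```bash
cat >> h.py <<'E'
def wcast(s,pos,yaw,p,z):
    R=cv2.Rodrigues(np.array([0,0,np.radians(yaw)]))[0]@np.diag([1,-1,-1.]); T=np.eye(4);T[:3,:3]=R;T[:3,3]=pos; T=T@s['mount']
    d=T[:3,:3]@np.linalg.inv(K(s))@np.array([*p,1.]); C=T[:3,3]; return C+d*(z-C[2])/d[2]
E
python3 - <<'E'
from h import *
w=np.load('pics/w12.png.npy',allow_pickle=True).item(); pos=(.4426,-.0901,.0983)
t=np.load('pics/t12.png.npy',allow_pickle=True).item()
print('plug tip',wcast(w,pos,-87.07,(210,125),.026),'near face',wcast(w,pos,-87.07,(203,125),.026))
print('top edges top/bot sil',wcast(w,pos,-87.07,(100,97),.03),wcast(w,pos,-87.07,(100,152),.03))
o=lambda u,v:((u+.5)/4+240-.5,(v+.5)/4+150-.5)
print('far face',cast(t,o(325,138),.046),'plug far',cast(t,o(325,125),.026),'stop',cast(t,o(345,97),.020), 'near bot',cast(t,o(357,459),.03))
E
```

```text
plug tip [ 0.49889172 -0.14766357  0.026     ] near face [ 0.50433672 -0.14739037  0.026     ]
top edges top/bot sil [ 0.5802143  -0.16436192  0.03      ] [ 0.58457959 -0.12291705  0.03      ]
far face [ 0.65701904 -0.1371905   0.046     ] plug far [ 0.66643712 -0.13959817  0.026     ] stop [ 0.68134155 -0.1500516   0.02      ] near bot [ 0.50623276 -0.15488762  0.03      ]
```

The column is seated with its axis on the V. The near plug tip is at about (0.498, -0.148) and the gap to the stop is about 26 mm. I'll line the closed fingers up behind the plug.

>>> {"name": "jog_arm", "arguments": {"commands": [[0,-20,0,0],[0,-20,0,0],[0,-19,0,0],[0,0,-20,0],[0,0,-25,0],[0,0,-25,0],[0,0,-20,0],[0,0,-15,0],[0,0,-4,0],[0,0,0,0]], "fingers": 0}}

```text
clock: 13.65
tool_pos: [0.4451, -0.1485, -0.0125]
orientation: [179.8, -0.0, -87.0]
force: [-0.1, 0.1, 0.8]
opening: 0.0006
```

```bash
python3 - <<'E'
from h import *
o=get_obs();print(o['tool_pos'],o['force'],o['orientation'],o['opening']); snap('wrist','w13.png'); sc=snap('scene','s13.png')
im=sc['image'][130:290,200:400,::-1]; cv2.imwrite('pics/s13z.png',cv2.resize(im,None,fx=3.7,fy=3.7,interpolation=cv2.INTER_CUBIC))
p=o['tool_pos']
for z in (0.01,.02,.03,.04): print(z,(proj(sc,[p[0],p[1],z])-[200,130])*3.7)
E
```

```text
[ 0.4450741  -0.14854082 -0.01246362] [-0.14101426  0.09430401  0.83729868] [ 1.79815772e+02 -1.12841214e-02 -8.70292562e+01] 0.0005692165176215248
0.01 [[409.92943726 249.6610192 ]]
0.02 [[410.77804389 235.09759008]]
0.03 [[411.63543502 220.38340489]]
0.04 [[412.50174777 205.51611058]]
```

View pics/s13z.png

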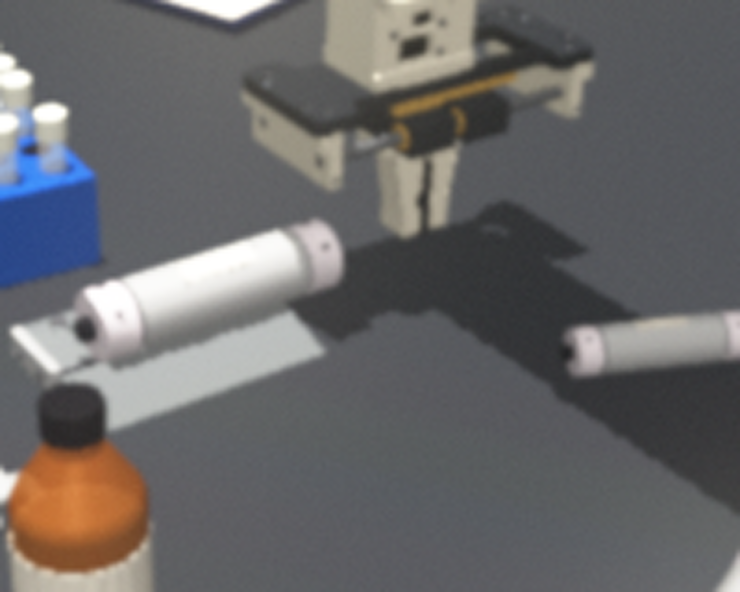

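View pics/w13.png

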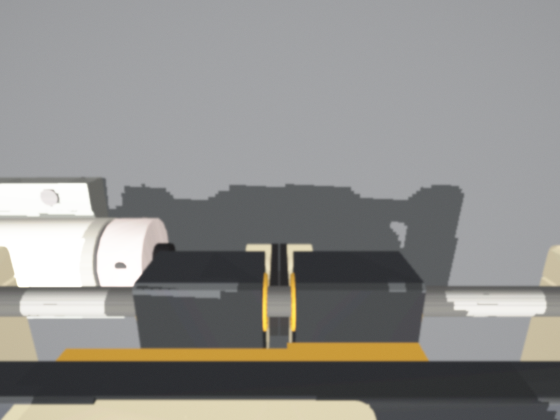

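The closed fingers are in line behind the plug, with the tip at about 23 mm height and the body clear of the column. I'll advance along the V.

>>> {"name": "jog_arm", "arguments": {"commands": [[4,0.2,0,0],[4,0.2,0,0],[4,0.2,0,0],[4,0.2,0,0],[4,0.2,0,0],[4,0.2,0,0],[3,0.2,0,0],[2,0.1,0,0],[2,0.1,0,0],[2,0.1,0,0]]}}

```text
clock: 14.58
tool_pos: [0.4785, -0.147, -0.0112]
orientation: [180.0, 0.0, -87.1]
force: [0.4, -0.1, 0.5]
opening: 0.0002
```

>>> {"name": "jog_arm", "arguments": {"commands": [[2,0.1,0,0],[2,0.1,0,0],[2,0.1,0,0],[2,0.1,0,0],[2,0.1,0,0],[2,0.1,0,0],[1,0.1,0,0],[1,0,0,0],[1,0,0,0],[1,0,0,0]]}}

```text
clock: 15.42
tool_pos: [0.4944, -0.1463, -0.0113]
orientation: [180.0, 0.0, -87.1]
force: [-3.8, 0.9, 0.9]
opening: 0.0001
```

```bash
python3 - <<'E'
from h import *
o=get_obs();print(o['tool_pos'],o['force'],o['orientation'],o['opening']); snap('wrist','w14.png'); sc=snap('scene','s14.png')
im=sc['image'][130:290,200:400,::-1]; cv2.imwrite('pics/s14z.png',cv2.resize(im,None,fx=3.7,fy=3.7,interpolation=cv2.INTER_CUBIC))
E
```

```text
[ 0.49435957 -0.14627908 -0.0112591 ] [-3.79506377  0.86577465  0.88886137] [ 1.79982150e+02  4.55004464e-03 -8.70514357e+01] 8.51052043866699e-05
```

View pics/s14z.png

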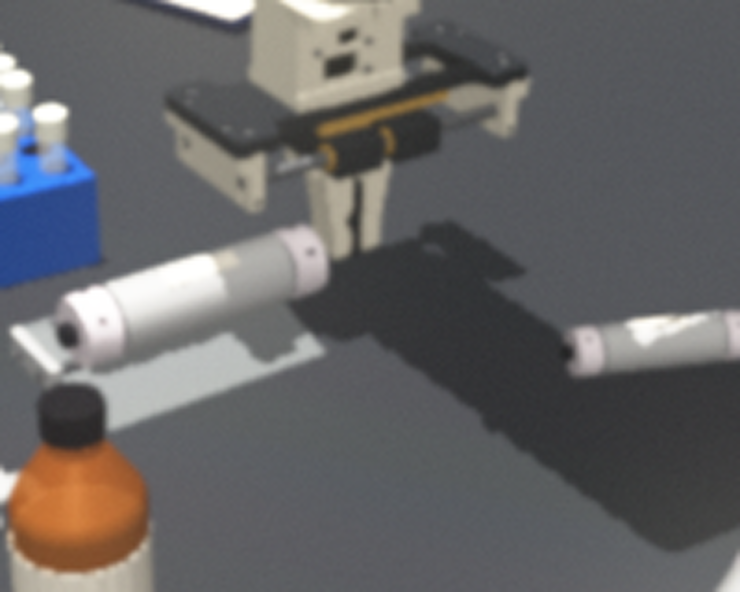

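View pics/w14.png

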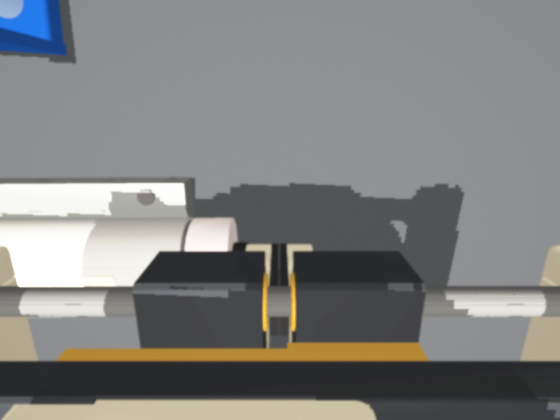

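The fingers are on the plug (3.8 N) and the column is sliding towards the stop, with about 12 mm left.

>>> {"name": "jog_arm", "arguments": {"commands": [[1,0.1,0,0],[1,0,0,0],[1,0.1,0,0],[1,0,0,0],[1,0.1,0,0],[1,0,0,0],[1,0.1,0,0],[1,0,0,0],[1,0,0,0],[0,0,0,0]]}}

```text
clock: 16.35
tool_pos: [0.5039, -0.1458, -0.0111]
orientation: [-180.0, 0.0, -87.0]
force: [-2.6, 0.3, -0.2]
opening: 0.0005
```

>>> {"name": "jog_arm", "arguments": {"commands": [[0.5,0,0,0],[0.5,0,0,0],[0.5,0,0,0],[0.5,0,0,0],[0.5,0,0,0],[0.5,0,0,0],[0,0,0,0],[0,0,0,0],[0,0,0,0],[0,0,0,0]]}}

```text
clock: 17.18
tool_pos: [0.5066, -0.1459, -0.0111]
orientation: [-180.0, 0.0, -87.0]
force: [-2.4, 1.1, 0.2]
opening: 0.0007
```

```bash
python3 - <<'E'
from h import *
o=get_obs();print(o['tool_pos'],o['force'],o['orientation'],o['opening']); sc=snap('scene','s15.png'); t=snap('top','t15.png')
im=sc['image'][190:250,190:290,::-1]; cv2.imwrite('pics/s15z.png',cv2.resize(im,None,fx=7,fy=7,interpolation=cv2.INTER_CUBIC))
im=t['image'][150:290,240:440,::-1]; cv2.imwrite('pics/t15z.png',cv2.resize(im,None,fx=4,fy=4,interpolation=cv2.INTER_CUBIC))
E
```

```text
[ 0.50664226 -0.1458857  -0.01109978] [-2.419873    1.09845794  0.18059643] [-1.79984153e+02  5.65975003e-04 -8.70442419e+01] 0.0006953891692781068
```

View pics/s15z.png

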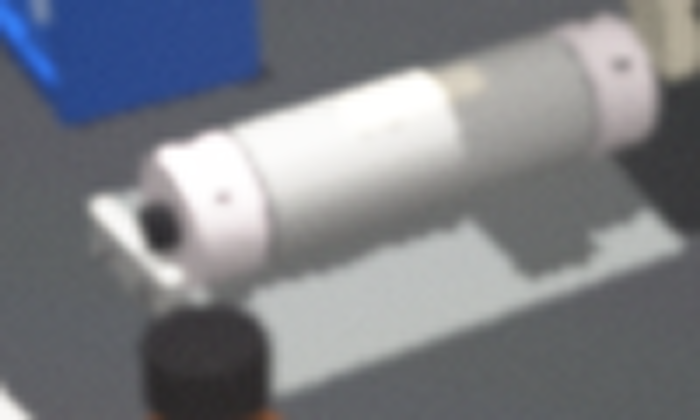

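View pics/t15z.png

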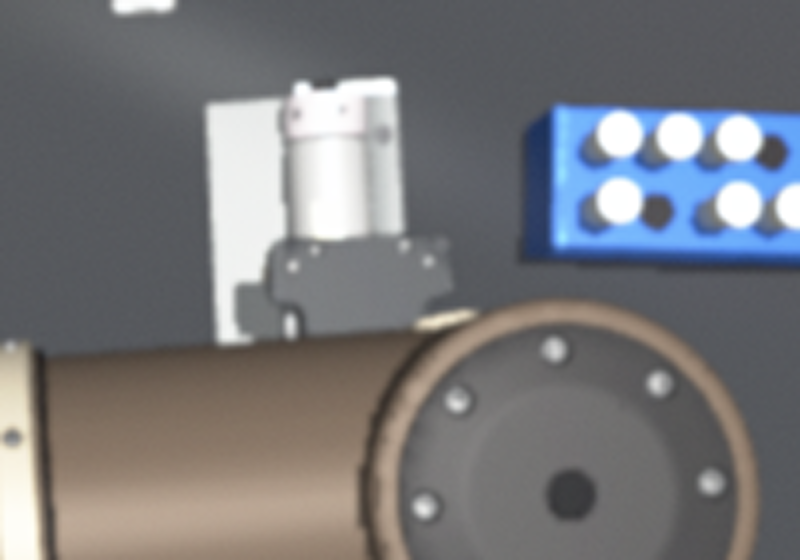

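Very close to the stop, but the force hasn't risen yet. I'll creep on until it does.

>>> {"name": "jog_arm", "arguments": {"commands": [[0.3,0,0,0],[0.3,0,0,0],[0.3,0,0,0],[0.3,0,0,0],[0.3,0,0,0],[0.3,0,0,0],[0.2,0,0,0],[0,0,0,0],[0,0,0,0],[0,0,0,0]]}}

```text
clock: 18.12
tool_pos: [0.5085, -0.1459, -0.0111]
orientation: [-180.0, -0.0, -87.0]
force: [-3.4, 2.1, 0.9]
opening: 0.0002
```

>>> {"name": "jog_arm", "arguments": {"commands": [[0.3,0,0,0],[0.3,0,0,0],[0.3,0,0,0],[0.3,0,0,0],[0.3,0,0,0],[0.3,0,0,0],[0.2,0,0,0],[0,0,0,0],[0,0,0,0],[0,0,0,0]]}}

```text
clock: 18.95
tool_pos: [0.5099, -0.1459, -0.0112]
orientation: [179.9, 0.0, -87.0]
force: [-5.0, 1.7, 2.0]
opening: 0.0007
```

>>> {"name": "jog_arm", "arguments": {"commands": [[0.3,0,0,0],[0.3,0,0,0],[0.3,0,0,0],[0.3,0,0,0],[0.3,0,0,0],[0.3,0,0,0],[0.2,0,0,0],[0,0,0,0],[0,0,0,0],[0,0,0,0]]}}

```text
clock: 19.78
tool_pos: [0.5099, -0.146, -0.0115]
orientation: [179.8, 0.0, -87.1]
force: [-9.7, 2.3, 6.0]
opening: 0.0003
```

```bash
python3 - <<'E'
from h import *
o=get_obs();print(o['tool_pos'],o['force']); sc=snap('scene','s16.png'); t=snap('top','t16.png')
im=sc['image'][190:250,190:290,::-1]; cv2.imwrite('pics/s16z.png',cv2.resize(im,None,fx=7,fy=7,interpolation=cv2.INTER_CUBIC))
im=t['image'][160:220,280:360,::-1]; cv2.imwrite('pics/t16z.png',cv2.resize(im,None,fx=9,fy=9,interpolation=cv2.INTER_CUBIC))
E
```

```text
[ 0.50988475 -0.14601768 -0.01148605] [-9.67438623  2.28941833  5.9693271 ]
```

View pics/s16z.png

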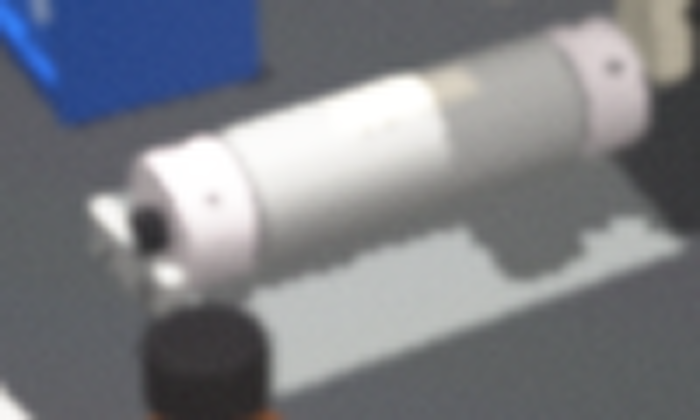

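View pics/t16z.png

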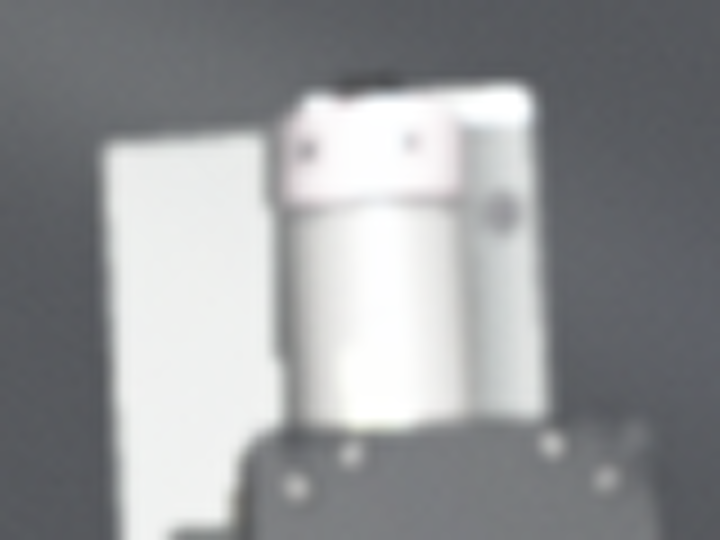

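The TCP has stalled at 0.5099 while the force doubled to about 10 N, so the column is against the stop. I'll back straight off and check.

>>> {"name": "jog_arm", "arguments": {"commands": [[-1,0,0,0],[-2,0,0,0],[-4,-0.2,0,0],[-8,-0.4,0,0],[-12,-0.6,0,0],[-10,0,0,0],[-5,0,15,0],[0,0,30,0],[0,0,30,0],[0,0,0,0]]}}

```text
clock: 20.72
tool_pos: [0.4734, -0.1474, 0.0693]
orientation: [-179.5, -0.1, -87.0]
force: [0.7, -0.7, 1.4]
opening: 0.0002
```

>>> {"name": "jog_arm", "arguments": {"commands": [[-10,30,20,0],[0,40,0,0],[0,40,0,0],[0,40,0,0],[0,40,0,0],[0,40,0,0],[0,30,0,0],[0,20,0,0],[0,0,0,0],[0,0,0,0]]}}

```text
clock: 21.55
tool_pos: [0.4598, 0.1336, 0.0838]
orientation: [-180.0, 0.0, -86.9]
force: [-0.4, -0.5, -1.0]
opening: 0.0005
```

```bash
python3 - <<'E'
from h import *
o=get_obs();print(o['tool_pos'],o['force']); sc=snap('scene','s17.png'); t=snap('top','t17.png')
im=sc['image'][190:250,190:310,::-1]; cv2.imwrite('pics/s17z.png',cv2.resize(im,None,fx=6.5,fy=6.5,interpolation=cv2.INTER_CUBIC))
im=t['image'][160:280,270:370,::-1]; cv2.imwrite('pics/t17z.png',cv2.resize(im,None,fx=5,fy=5,interpolation=cv2.INTER_CUBIC))
E
```

```text
[0.45982015 0.13360475 0.08378148] [-0.367876   -0.52360822 -0.98356546]
```

View pics/s17z.png

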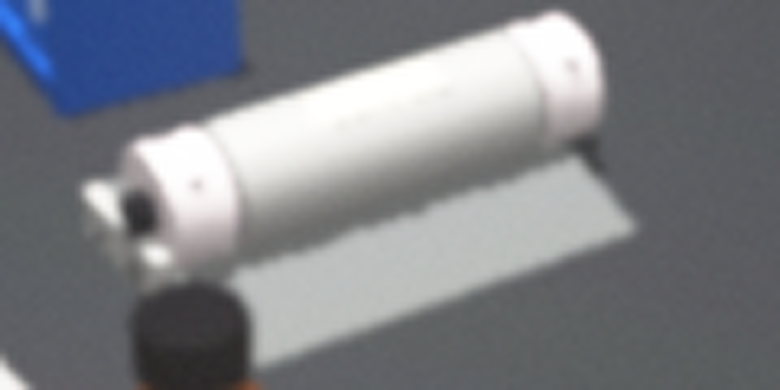

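View pics/t17z.png

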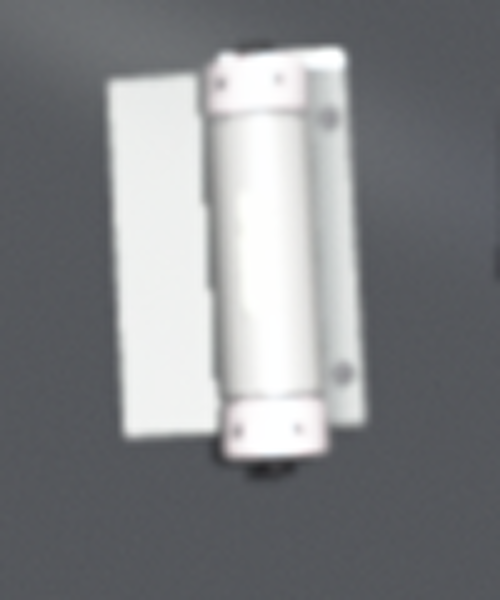

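```bash
python3 - <<'E'
from h import *
t=np.load('pics/t17.png.npy',allow_pickle=True).item(); sc=np.load('pics/s17.png.npy',allow_pickle=True).item()
o=lambda u,v:((u+.5)/5+270-.5,(v+.5)/5+160-.5)
n=cast(t,o(273,457),.026);print('near',n,'cradle near',cast(t,o(172,436),0.003),cast(t,o(350,424),.0157))
print('far top',cast(t,o(255,57),.046),'stop top far edge',cast(t,o(330,48),.020))
L=[cast(t,o(*p),.026) for p in [(217,250),(310,250),(209,90),(305,90),(226,420),(326,420)]]
c=[(L[i]+L[i+1])/2 for i in(0,2,4)]; print(c,'yaw',np.arctan2(*(c[1]-c[2])[[1,0]]))
E
```

```text
near [ 0.53143871 -0.14644039  0.026     ] cradle near [ 0.53942072 -0.10975953  0.003     ] [ 0.54463071 -0.17761491  0.0157    ]
far top [ 0.68208982 -0.13657926  0.046     ] stop top far edge [ 0.69089566 -0.16907337  0.02      ]
[array([ 0.61071795, -0.1425555 ,  0.026     ]), array([ 0.67283714, -0.13983055,  0.026     ]), array([ 0.54554328, -0.14756264,  0.026     ])] yaw 0.06066747851403883
```

The near end overhangs the cradle by about 10 mm, as expected at the stop. The far face is at 0.682, where I measured the stop face, and the yaw matches the V. Handing in.

```bash
python3 -c "
from plant import close_job; print(close_job())"
```

```text
the job is handed in; nothing more can be done
None
```

The column is lying in the V of the cradle with its far end against the steel stop. I handed the job in at about 22 s of robot time, and no verdict is reported.

**What I did:** I rolled the column along the bench with both fingertips side by side behind it and pushed it up the ramp until it dropped into the V. I then closed the fingers and pushed on its near plug until it met the stop. After that I backed off and moved the arm well clear.

**What the last checks showed:**
- **Against the stop:** in the final push the tool stalled while the force rose from 5 to about 10 N. The far face measures 0.682 m, the same as the stop face to within about 2 mm. The near end overhangs the cradle by about 10.6 mm, where 10 mm is expected.
- **Seated in the V:** its axis is at 0.061 rad, and I measured the V at roughly 0.04–0.06 rad. I did not measure the seated height directly.
- **Bystanders:** I never touched the bottle, spanner or rack, and the pictures show no sign that they moved. I did not measure them.

**What disagreed or went wrong:**
- **Fingertip height:** the real fingertips sit about 36 mm above the reported tool point. Because of this, my first pass went over the column without touching it, and I repeated it lower.
- **Rolling on the ramp:** on the slippery upper part of the ramp the column seems to have slid more than rolled. The rolling on the bench before the ramp was clean.
- **Alignment:** the column arrived at the ramp about 3° off the V and squared itself up while climbing.

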